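# Close the scanner lid on a drawing and press start

### The job

A drawing lies on the glass of the flatbed scanner, ready to be scanned. With the fingertips push the raised lid gently down until it is fully shut, without letting it slam or raising it further, and then press the large round start button on the console all the way down and let it spring back. Do not press any of the three oblong buttons beside it, do not press start while the lid is open, and leave the pen, box, glue stick and pencil cup where they are.

Things in the scene. Friction and masses are not known exactly. Their poses are not given: they have to be found in the camera images.
- scanner: flatbed scanner fixed on the table: black case 395 mm long (x), 268 wide (y), grey lid hinged along its left side. Origin: centre of its underside; x runs from the console end (nearest the robot) to the rear, y to the left, z up. The console is a level strip across that end, x -197 to -143 mm, top at z 48 mm. Glass at z 36 mm.
- lid (a joint): angle of the lid in rad: 0 fully shut (flat, its top level with the console's top, resting on a thin foam pad), growing as its right-hand edge rises. The hinge axis runs along the scanner's x at its y +124, z +38 mm, in the plane of the lid's underside. Friction lets the lid stay at any angle; 1 to 4 N down near its free edge moves it.
- lid_edge (a point): point on the lid's free (right-hand) edge, moving with it: on the top face, 255 mm from the hinge axis along the lid, at scanner x -30 mm. Just inside it the top face has a dark finger strip 70 x 10 mm. The lid is a flat plate 334 mm long (scanner x -141 to +193 mm), 10 mm thick, 0.3 to 0.5 kg.
- start (a joint): travel of the start button in m: 0 up, 0.003 fully down. Springs back by itself; starts to give at about 1 N and is fully down at about 3.5 N. It counts as pressed beyond 0.002.
- start_top (a point): middle of the top face of the start button: the only round one of the four and the largest, a white plastic cap 22 mm across on the console, third from the left as seen from the robot. It stands 6 mm above the console when up, 3 mm when fully down; scanner x -170 mm, y -26 mm, z +54 mm when up. The next buttons' centres are 52 mm away on either side.
- key_far_left (a joint): travel of the far left oblong key in m, 0 up, 0.003 down; stiffness as start. Not to be pressed.
- key_left (a joint): travel of the oblong key left of start in m, 0 up, 0.003 down; stiffness as start. Not to be pressed.
- key_right (a joint): travel of the oblong key right of start in m, 0 up, 0.003 down; stiffness as start. Not to be pressed.
- key_far_left_top (a point): white plastic push key on the scanner's console, far left: an oblong cap 9 mm (along the scanner's x) by 18 mm (along its y), standing 6 mm above the console; this point is the middle of its top face, at scanner x -170 mm, y +78 mm, z +54 mm when up
- key_left_top (a point): white plastic push key on the scanner's console, left of start: an oblong cap 9 mm (along the scanner's x) by 18 mm (along its y), standing 6 mm above the console; this point is the middle of its top face, at scanner x -170 mm, y +26 mm, z +54 mm when up
- key_right_top (a point): white plastic push key on the scanner's console, right of start: an oblong cap 9 mm (along the scanner's x) by 18 mm (along its y), standing 6 mm above the console; this point is the middle of its top face, at scanner x -170 mm, y -78 mm, z +54 mm when up
- glue_stick_mid (a point): glue stick, white with a grey cap, 27 mm across and 90 mm tall, standing loose on the table beside the scanner; this point is its centre, half-way up. Bystander.
- pastel_box: yellow box 70 x 45 x 22 mm lying loose on the table beside the scanner; origin at the centre of its underside. Bystander.
- pencil_cup: white ceramic cup 72 mm across and 85 mm tall standing loose on the table beside the scanner, with pencils rising to 155 mm; origin at the centre of its underside. Bystander.
- fineliner: black fineliner pen, 135 mm long and 11 mm thick, lying loose on the table between the robot and the scanner; origin at the middle of its underside, x along the pen. Bystander.

How it is judged:
On the way, in this order (a step that is already met when the one before it is completed fails the run):
1. the lid is fully shut (value of joint lid below 0.03 rad), for 0.2 s.
2. the start button is pressed down with the lid shut (value of joint start above 0.002 m and value of joint lid below 0.03 rad), for 0.04 s.
At the end, for the whole second after the job is handed in: The lid is shut (under 0.03 rad, about 8 mm at its edge), the start button has been pressed beyond 2 mm and is up again (under 0.8 mm), the other three keys are up, and the four bystanders are within 15 mm of where they were (value of joint lid below 0.03 rad and value of joint each of start, key_far_left, key_left, key_right below 0.0008 m and distance of each of glue_stick_mid, pastel_box, pencil_cup, fineliner from where it was at the start of the episode below 0.015 m); the robot touches nothing.
It fails at once if one of the three oblong keys is pressed (beyond 0.8 mm) (value of joint any of key_far_left, key_left, key_right above 0.0008 m).
It fails at once if start is pressed while the lid is open (value of joint start above 0.0012 m and value of joint lid above 0.05 rad).
It fails at once if the lid slams (swings down faster than 1.5 rad/s, about 0.4 m/s at its edge) or is raised further open (beyond 0.72 rad; it starts at 0.65 at most) (velocity of joint lid below -1.5 rad/s or value of joint lid above 0.72 rad).
It fails at once if the scanner, its lid or a button is pressed hard (over 50 N) (contact force between any of the arm, the fingers and scanner above 50 N).
It fails at once if a bystander is moved by more than 15 mm, lifted or knocked over (distance of any of glue_stick_mid, pastel_box, pencil_cup, fineliner from where it was at the start of the episode above 0.015 m).
It also fails if it takes over 43 s, if anything falls off the work surface, if the arm or the gripper's body presses on something with over 40 N, if the wrist force passes 120 N, or if a joint passes its speed limit or range.

### The arm

A 6-joint arm with a two-finger parallel gripper is mounted at the origin on the work surface. World frame = base frame: x ahead of the robot, y to its left, z up, the work surface at z = 0. Lengths are in m, angles in rad, forces in N, time in s.
With the tool pointing down it reaches from about 0.375 to 0.9 m from the base axis. Payload 3.1 kg.
Tool frame: the origin (TCP) lies on the centre line of the jaws, within the pads' length; the fingertips stand 11 mm ahead of it and the grasp point (between the pads) lies 8 mm behind it (tips_ahead is the distance from the TCP to the fingertips, in m); z points along the fingers, y is the line along which they close (so a half turn about z gives the same grasp; the last joint's range is limited). The gripper opens to 85 mm and grips with 20 to 120 N. Pads are 22 mm wide; open, the fingers measure 114 mm over their backs; the gripper's body (76 mm by 85 mm) begins 54 mm behind the grasp point. The pads swing forward as they close: fully open they stand 13 mm farther back than shut.
Start: joints at [1.087, 0.527, 1.433, -0, 1.181, -0.178], TCP at [0.188, 0.596, 0.242] pointing down, gripper open.
Joint ranges: [-3.08, 3.08], [-0.75, 2.2], [0.22, 2.44], [-1.43, 4.57], [0, 2.65], [-2.85, 2.85]. Speed limits (rad/s): [2.79, 2.79, 3.14, 3.14, 3.14, 3.14].

### API

Orientations are given as a unit quaternion [w, x, y, z].
In Python, from plant import state, get_image, get_calibration, hand_in, outline_of, tips_ahead gives the robot as it stands.
- The arm moves only by the tool play_rows, never from a script. Its arguments are lists of equal length, an entry for each row: "xyz": the shift along the tool's x, y, z in m, a list of three; "dr": the turn, a rotation vector about the tool's x, y, z in degrees, a list of three. A call has 1 to 5 rows; each row is the pose to reach, as a shift and turn from the pose commanded when the call began, along the tool's axes at that moment; what a row does not reach only later rows make up. A row lasts 1/10 s, in which the tool goes at most 50 mm and 8.59 degrees, less where a joint would pass 70% of its speed; a pose out of reach is approached as far as the arm can. A call with a gripper value outside its range is refused whole. "hand" is the opening, from 0 (shut) to 1 (fully open), set as the call begins (left out, the last holds). The fingers move at their own pace and stop on an object; the grip force is fixed at half the most. Time passes only in rows, so rows that repeat a pose let the fingers close. It gives the time, the measured TCP pose, the force, the opening and the grip force at its end, in the units of the state.
- state(): the state, without advancing time (a new reading comes with each control period).
- get_image(name): name is "scene" or "top"; returns (picture, depth): 400x640x3 uint8, red, green, blue; 400x640 float32, m along the optical axis (not along the pixel's ray), 0 where there is no reading.
- get_calibration(name): a dict with "intrinsics" (3x3 intrinsics, pixels), "world_from_camera" (4x4, takes a point from camera to world coordinates). Camera axes: x right, y down, z forward; pixel columns grow to the right and rows downward; lengths in m; the calibration is good to about 2 mm. A picture is of the moment at which its call begins. get_calibration takes no time and is no camera call.
- hand_in(): hands the job in; it is judged then, once.
Trained networks look in the newest picture that a camera, given by its name, has taken for a name from the list of things; names that differ only in an ending like _2 or _b are one class to them, and where a whole thing is asked for, a point or a joint stands for the part that bears it (a point fixed in the world has none). Each returns a list of dicts, best first, with "conf" (0 to 1); they miss things now and then, are a little off and sometimes report something else, mostly with a low value. They report only what shows in the picture. A call takes as long as a camera call.
- outline_of(camera, target): "mask" (400x640 bool, what is visible of it) and "point" ([column, row] in pixels, amid what is visible of it).
The state is a dict: "time": time; "qpos": joint angles; "qvel": joint speeds; "joint_efforts": joint torques, N m; "eef_pos": TCP position; "tcp_rot": TCP orientation; "contact_force": force on the tool from outside, world axes, zero at the start; "torque": the same for the moment, N m; "width": finger opening in m; "gripper_force": force on a finger pad.
Only numpy, scipy, OpenCV 4.12 (cv2) and the standard library are available. Lean on these libraries where they do the work, as an engineer would, in place of code of your own. Each camera call takes 0.05 s, during which the arm holds its last target. There are 200 camera calls.

## Working session

There is one attempt and no reset: what is moved stays moved. The work goes in short steps, Python scripts to look and compute and a tool call to move; the robot and the scene stay as the last step left them, time stands still between calls to the robot, and variables do not carry over. Pictures are saved under pics/ and viewed, at most 10 in all, crops included, and the job is handed in when it is done.

Besides the shell and the picture viewer there is one more tool, called after ">>>" as a command line: name --argument value ..., lists and objects as JSON in quotes. play_rows: Moves the arm, as the interface text tells. Its arguments: {"type":"object","properties":{"xyz":{"type":"array","items":{"type":"array","items":{"type":"number"}}},"dr":{"type":"array","items":{"type":"array","items":{"type":"number"}}},"hand":{"type":"number"}},"required":["xyz","dr"]}

```bash
mkdir -p pics; ls
cat > h.py <<'E'
import numpy as np, cv2
from plant import *
def cloud(cam,depth):
    c=get_calibration(cam);K=c["intrinsics"];T=np.array(c["world_from_camera"]);K=np.array(K)
    v,u=np.mgrid[:400,:640]
    p=np.stack([(u-K[0,2])/K[0,0]*depth,(v-K[1,2])/K[1,1]*depth,depth],-1)
    return p@T[:3,:3].T+T[:3,3]
E
python3 - <<'E'
from h import *
s=state();print(s["time"],s["eef_pos"],s["tcp_rot"],s["width"],tips_ahead() if callable(tips_ahead) else tips_ahead)
for cam in("scene","top"):
    im,d=get_image(cam);cv2.imwrite(f"pics/{cam}0.png",im[:,:,::-1]);P=cloud(cam,d);np.save(f"{cam}0.npy",P)
    for n in["scanner","lid_edge","start_top","key_far_left_top","key_left_top","key_right_top","glue_stick_mid","pastel_box","pencil_cup","fineliner"]:
        for o in outline_of(cam,n)[:2]:
            m=o["mask"]&(d>0);print(cam,n,round(o["conf"],2),np.round(o["point"]),m.sum(),np.round(np.median(P[m],0),3) if m.any() else "")
E
```

```text
pics
0.0 [0.18720639 0.59558091 0.24133409] [-3.62368006e-04  1.51809450e-01  9.88409184e-01 -1.02165138e-03] 0.08533429280759731 0.011
scene scanner 0.21 [233. 178.] 529 [ 0.491 -0.097  0.055]
scene lid_edge 0.58 [353. 234.] 19306 [0.684 0.118 0.134]
scene start_top 0.54 [354. 232.] 19294 [0.684 0.119 0.134]
scene glue_stick_mid 0.66 [231. 178.] 458 [ 0.492 -0.096  0.058]
scene pastel_box 0.58 [451. 226.] 780 [0.599 0.319 0.022]
scene pencil_cup 0.56 [440. 157.] 1752 [0.472 0.322 0.071]
top scanner 0.64 [294. 175.] 24781 [0.604 0.104 0.095]
top scanner 0.23 [301. 258.] 78 [0.442 0.088 0.054]
top lid_edge 0.74 [275. 256.] 41 [0.444 0.139 0.053]
top lid_edge 0.69 [284. 158.] 16880 [0.633 0.121 0.132]
top start_top 0.51 [300. 259.] 84 [0.442 0.088 0.053]
top glue_stick_mid 0.63 [395. 236.] 202 [ 0.481 -0.094  0.088]
top glue_stick_mid 0.53 [279. 257.] 37 [0.444 0.139 0.053]
top pastel_box 0.9 [199. 185.] 742 [0.589 0.319 0.021]
top pencil_cup 0.97 [182. 249.] 1258 [0.458 0.335 0.068]
top fineliner 0.55 [294. 291.] 250 [0.369 0.105 0.009]
```

View pics/top0.png

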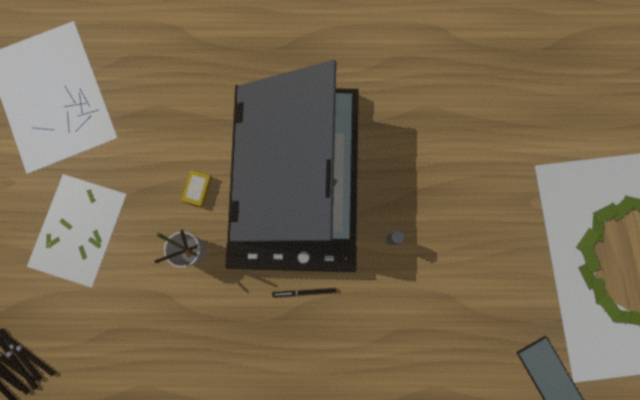

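View pics/scene0.png

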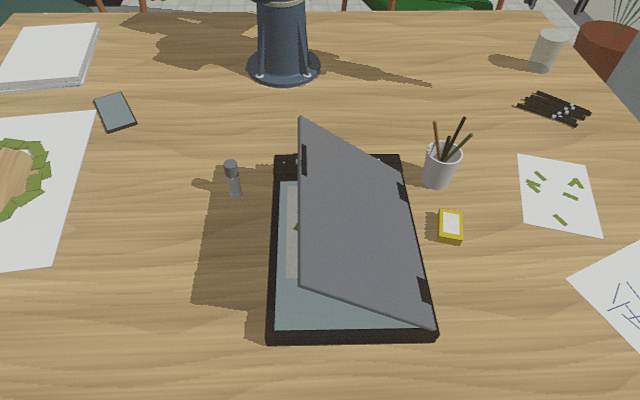

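The top view shows the round start button at about (303,258), with the keys at (252,256), (278,257) and (329,259). The lid's finger strip is near (328,178), the pen near (305,292) and the glue stick at (396,238). In the scene view the lid is raised towards the left of the picture.

Run:
```python
from h import *
im=cv2.imread("pics/top0.png");P=np.load("top0.npy")
g=cv2.cvtColor(im,cv2.COLOR_BGR2GRAY)
w=np.zeros_like(g);w[245:270,232:353]=(g[245:270,232:353]>110)
n,l,st,c=cv2.connectedComponentsWithStats(w)
B=[]
for i in range(1,n):
    if st[i,4]>15:
        p=np.median(P[l==i],0);B.append(p);print(c[i],st[i,4],p.round(4))
hs=im.astype(int)
# lid plane
r=P[110:230,245:325].reshape(-1,3);m=r.mean(0);nrm=np.linalg.svd(r-m,full_matrices=False)[2][2];nrm*=np.sign(nrm[2])
print("lid centroid",m,"normal",nrm,"angle",np.arccos(nrm[2]))
# strip
k=(g<40);k[:155]=0;k[202:]=0;k[:,:322]=0;k[:,334:]=0
print("strip",k.sum(),np.median(P[k],0), P[178,320:340].round(3)[:, :].tolist()[::2])
B=sorted(B,key=lambda p:-p[1])
if len(B)==4:
    v=B[3]-B[0];yaw=np.arctan2(v[0],-v[1]);print("yaw",np.degrees(yaw),np.linalg.norm(v))
    R=np.array([[np.cos(yaw),-np.sin(yaw)],[np.sin(yaw),np.cos(yaw)]])
    L=np.array([[-.17,y] for y in(.078,.026,-.026,-.078)])
    o=np.mean(np.array(B)[:,:2]-L@R.T,0);print("origin",o)
    for nme,q in(("start",[-.17,-.026]),("edge shut",[-.03,-.131]),("hinge",[-.03,.124])):print(nme,o+R@q)
    print("lid normal in scanner",R.T@nrm[:2])
T=state()
from scipy.spatial.transform import Rotation as Ro
q=T["tcp_rot"];print(Ro.from_quat([q[1],q[2],q[3],q[0]]).as_matrix().round(4))
```

```text
[251.90625 255.59375] 32 [0.4435 0.1917 0.0534]
[277.7 256.4] 30 [0.4436 0.1392 0.0534]
[303.06060606 257.56060606] 66 [0.4408 0.0882 0.0535]
lid centroid [0.60806735 0.1237959  0.13262094] normal [0.03312723 0.83695163 0.54627333] angle 0.9928877643572585
strip 115 [0.58049454 0.03949574 0.19156188] [[0.583, 0.054, 0.179], [0.582, 0.05, 0.182], [0.582, 0.047, 0.186], [0.581, 0.043, 0.188], [0.581, 0.039, 0.19], [0.581, 0.036, 0.193], [0.581, 0.032, 0.191], [0.608, 0.025, 0.034], [0.608, 0.021, 0.033], [0.608, 0.017, 0.037]]
[[-0.9539  0.3001  0.    ]
 [ 0.3001  0.9539  0.    ]
 [-0.      0.     -1.    ]]
```

>>> play_rows --xyz '[[0, 0, -0.02], [0, 0, -0.05], [-0.01, -0.03, -0.06], [-0.02, -0.075, -0.06], [-0.03, -0.12, -0.06]]' --dr '[[0, 0, -8], [0, 0, -16], [0, 0, -16], [0, 0, -16], [0, 0, -16]]' --hand 0

```text
time: 1.6
eef_pos: [0.1802, 0.4718, 0.3027]
tcp_rot: [0.001, 0.012, 1.0, 0.001]
contact_force: [0.5, -1.0, 0.9]
width: 0.0119
gripper_force: 0.0
```

```bash
python3 -c "
from h import *
s=state();q=s['tcp_rot']
from scipy.spatial.transform import Rotation as Ro
print(s['eef_pos'],s['width'],tips_ahead if not callable(tips_ahead) else tips_ahead(),s['contact_force'],s['qpos'])
print(Ro.from_quat([*q[1:],q[0]]).as_matrix().round(3))"
```

```text
[0.18019569 0.47177429 0.30268851] 0.011897439628177627 0.011 [ 0.51572166 -1.03045056  0.86290754] [ 9.84497962e-01  2.91646750e-01  1.65211110e+00 -2.93613361e-04
  1.19636341e+00 -5.61359766e-01]
[[-1.     0.025  0.001]
 [ 0.025  1.     0.001]
 [-0.001  0.001 -1.   ]]
```

>>> play_rows --xyz '[[-0.034, -0.034, 0], [-0.068, -0.068, 0], [-0.102, -0.102, 0], [-0.136, -0.136, 0], [-0.17, -0.17, 0]]' --dr '[[0, 0, 0], [0, 0, 0], [0, 0, 0], [0, 0, 0], [0, 0, 0]]'

```text
time: 2.1
eef_pos: [0.3468, 0.297, 0.3027]
tcp_rot: [0.0, 0.013, 1.0, 0.0]
contact_force: [0.1, 1.0, -0.0]
width: -0.0001
gripper_force: 0.0
```

>>> play_rows --xyz '[[-0.034, -0.034, 0], [-0.068, -0.068, 0], [-0.102, -0.102, 0], [-0.136, -0.136, 0], [-0.17, -0.17, 0]]' --dr '[[0, 0, 0], [0, 0, 0], [0, 0, 0], [0, 0, 0], [0, 0, 0]]'

```text
time: 2.6
eef_pos: [0.5125, 0.1224, 0.3026]
tcp_rot: [0.0, 0.013, 1.0, 0.0]
contact_force: [0.3, 1.1, 0.2]
width: -0.0001
gripper_force: 0.0
```

>>> play_rows --xyz '[[-0.03, -0.034, 0], [-0.06, -0.068, 0], [-0.073, -0.082, 0], [-0.073, -0.082, 0]]' --dr '[[0, 0, 0], [0, 0, 0], [0, 0, 0], [0, 0, 0]]'

```text
time: 3.0
eef_pos: [0.5838, 0.0381, 0.302]
tcp_rot: [0.0, 0.014, 1.0, -0.0]
contact_force: [-0.6, -0.1, 0.1]
width: -0.0002
gripper_force: 0.0
```

Run:
```python
from h import *
s=state();print(s['time'],s['eef_pos'],s['width'],tips_ahead,s['contact_force'])
im,d=get_image("scene");cv2.imwrite("pics/s1.png",im[:,:,::-1]);P=cloud("scene",d)
c=get_calibration("scene");T=np.linalg.inv(c["world_from_camera"])
def pix(p):
    q=np.array(c["intrinsics"])@(T[:3,:3]@p+T[:3,3]);return q[:2]/q[2]
t=s['eef_pos']-[0,0,.011];print("tip px",pix(t))
for dy in(-.015,0,.015):
  for dx in (-.01,.01): print(pix(t+[dx,dy,0]).round())
```

```text
3.0 [0.58382506 0.03813889 0.30199255] -0.0002146197291480167 0.011 [-0.62377599 -0.14517261  0.06453034]
tip px [300.98914267 109.20109075]
[290. 105.]
[290. 114.]
[301. 105.]
[301. 114.]
[311. 105.]
[312. 113.]
```

View pics/s1.png

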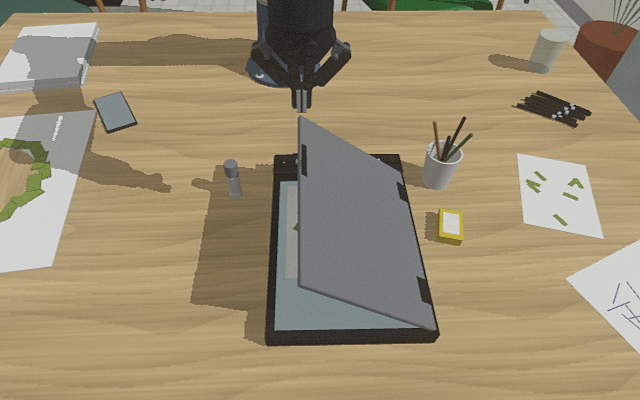

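The closed fingertips show at about (301,108), in line with the projected tip at (301,109) and above the lid's strip at (304,160). I'll lower onto the lid.

>>> play_rows --xyz '[[0, 0.008, 0.04], [0, 0.017, 0.08], [0, 0.017, 0.09], [0, 0.017, 0.096], [0, 0.017, 0.102]]' --dr '[[0, 0, 0], [0, 0, 0], [0, 0, 0], [0, 0, 0], [0, 0, 0]]'

```text
time: 3.55
eef_pos: [0.5833, 0.0578, 0.2015]
tcp_rot: [0.001, 0.012, 1.0, -0.0]
contact_force: [-0.8, 0.4, 0.2]
width: 0.0
gripper_force: 0.0
```

>>> play_rows --xyz '[[0, -0.001, 0.006], [0, -0.004, 0.013], [0, -0.008, 0.02], [0, -0.012, 0.027], [0, -0.016, 0.034]]' --dr '[[0, 0, 0], [0, 0, 0], [0, 0, 0], [0, 0, 0], [0, 0, 0]]'

```text
time: 4.05
eef_pos: [0.5829, 0.0405, 0.1662]
tcp_rot: [0.001, 0.013, 1.0, -0.0]
contact_force: [0.6, -0.8, 1.8]
width: -0.0002
gripper_force: 1.1
```

>>> play_rows --xyz '[[0, -0.004, 0.007], [0, -0.008, 0.014], [0, -0.012, 0.021], [0, -0.015, 0.028], [0, -0.018, 0.035]]' --dr '[[0, 0, 0], [0, 0, 0], [0, 0, 0], [0, 0, 0], [0, 0, 0]]'

```text
time: 4.55
eef_pos: [0.5817, 0.0233, 0.1306]
tcp_rot: [-0.0, 0.013, 1.0, 0.0]
contact_force: [1.9, 1.1, 1.2]
width: 0.0001
gripper_force: 1.0
```

>>> play_rows --xyz '[[0, -0.003, 0.008], [0, -0.005, 0.016], [0, -0.007, 0.024], [0, -0.009, 0.032], [0, -0.01, 0.04]]' --dr '[[0, 0, 0], [0, 0, 0], [0, 0, 0], [0, 0, 0], [0, 0, 0]]'

```text
time: 5.05
eef_pos: [0.5813, 0.0128, 0.0906]
tcp_rot: [-0.0, 0.013, 1.0, -0.0]
contact_force: [-0.1, -1.2, 2.5]
width: 0.0001
gripper_force: 1.0
```

>>> play_rows --xyz '[[0, -0.001, 0.007], [0, -0.002, 0.014], [0, -0.003, 0.02], [0, -0.003, 0.025], [0, -0.003, 0.028]]' --dr '[[0, 0, 0], [0, 0, 0], [0, 0, 0], [0, 0, 0], [0, 0, 0]]'

```text
time: 5.55
eef_pos: [0.5812, 0.0103, 0.0627]
tcp_rot: [-0.0, 0.013, 1.0, -0.0]
contact_force: [0.4, -1.4, 1.3]
width: -0.0003
gripper_force: 0.9
```

>>> play_rows --xyz '[[0, 0, 0.001], [0, 0, 0.002], [0, 0, 0.003], [0, 0, 0.003]]' --dr '[[0, 0, 0], [0, 0, 0], [0, 0, 0], [0, 0, 0]]'

```text
time: 5.95
eef_pos: [0.5813, 0.0105, 0.0603]
tcp_rot: [-0.0, 0.013, 1.0, 0.0]
contact_force: [0.5, 0.1, 0.8]
width: -0.0002
gripper_force: 0.1
```

>>> play_rows --xyz '[[0, 0, 0.001], [0, 0, 0.002], [0, 0, 0.002]]' --dr '[[0, 0, 0], [0, 0, 0], [0, 0, 0]]'

```text
time: 6.25
eef_pos: [0.5813, 0.0105, 0.0591]
tcp_rot: [-0.0, 0.013, 1.0, 0.0]
contact_force: [-1.0, 0.0, 5.8]
width: 0.0002
gripper_force: 3.1
```

>>> play_rows --xyz '[[0, 0, 0.001], [0, 0, 0.001], [0, 0, 0.001]]' --dr '[[0, 0, 0], [0, 0, 0], [0, 0, 0]]'

```text
time: 6.55
eef_pos: [0.5814, 0.0105, 0.059]
tcp_rot: [0.0, 0.013, 1.0, 0.0]
contact_force: [-3.0, -0.4, 13.0]
width: 0.0001
gripper_force: 6.1
```

>>> play_rows --xyz '[[0, 0, -0.01], [0, 0, -0.04], [0, 0, -0.06], [0.05, 0.0, -0.06], [0.1, 0, -0.06]]' --dr '[[0, 0, 0], [0, 0, 0], [0, 0, 0], [0, 0, 0], [0, 0, 0]]'

```text
time: 7.05
eef_pos: [0.4825, 0.0126, 0.1184]
tcp_rot: [0.002, 0.013, 1.0, -0.0]
contact_force: [-1.1, -0.1, -0.4]
width: -0.0001
gripper_force: 0.0
```

Run:
```python
from h import *
s=state();print(s['eef_pos'],s['contact_force'])
im,d=get_image("scene");P=cloud("scene",d)
c=get_calibration("scene");T=np.linalg.inv(c["world_from_camera"])
def pix(p):
    q=np.array(c["intrinsics"])@(T[:3,:3]@p+T[:3,3]);return (q[:2]/q[2]).astype(int)
for y in(-.01,.02,.1,.2):
    for x in(.65,.75):
        u,v=pix([x,y,.048]);print(x,y,P[v-2:v+3,u-2:u+3].mean((0,1)).round(4))
o=im.copy()
for y in(.192,.14,.088,.036): cv2.circle(o,tuple(map(int,pix([.4415,y,.054]))),1,(255,0,0),-1)
cv2.imwrite("pics/s2.png",cv2.resize(o[60:360,160:560,::-1],(800,600)))
im,d=get_image("top");cv2.imwrite("pics/t2.png",cv2.resize(im[60:310,150:450,::-1],(720,600)))
P2=cloud("top",d)
for a in[[.65,-.01],[.7,.1],[.7,.2],[.75,-.01]]:
    m=np.hypot(P2[...,0]-a[0],P2[...,1]-a[1])<.006;print(a,np.median(P2[m],0).round(4))
```

```text
[0.48254781 0.01263371 0.11837594] [-1.08629634 -0.12454802 -0.40784242]
0.65 -0.01 [ 0.6498 -0.0106  0.0483]
0.75 -0.01 [ 0.7497 -0.0107  0.0477]
0.65 0.02 [0.6486 0.0189 0.048 ]
0.75 0.02 [0.7494 0.0193 0.0483]
0.65 0.1 [0.6497 0.0993 0.0485]
0.75 0.1 [0.7488 0.0989 0.048 ]
0.65 0.2 [0.6653 0.1917 0.0723]
0.75 0.2 [0.7612 0.192  0.072 ]
[0.65, -0.01] [ 0.6505 -0.0104  0.0475]
[0.7, 0.1] [0.6994 0.0994 0.0487]
[0.7, 0.2] [0.6998 0.2006 0.0472]
[0.75, -0.01] [ 0.75   -0.0107  0.0474]
```

View pics/s2.png

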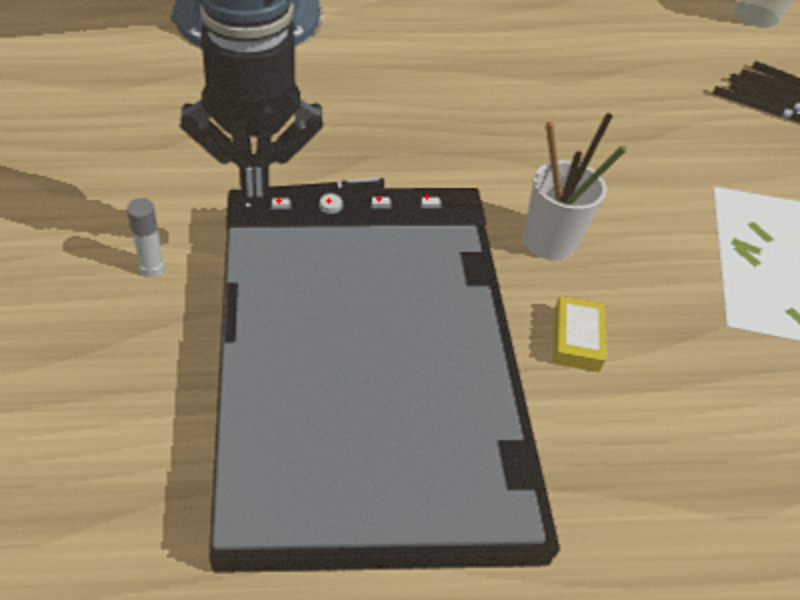

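View pics/t2.png

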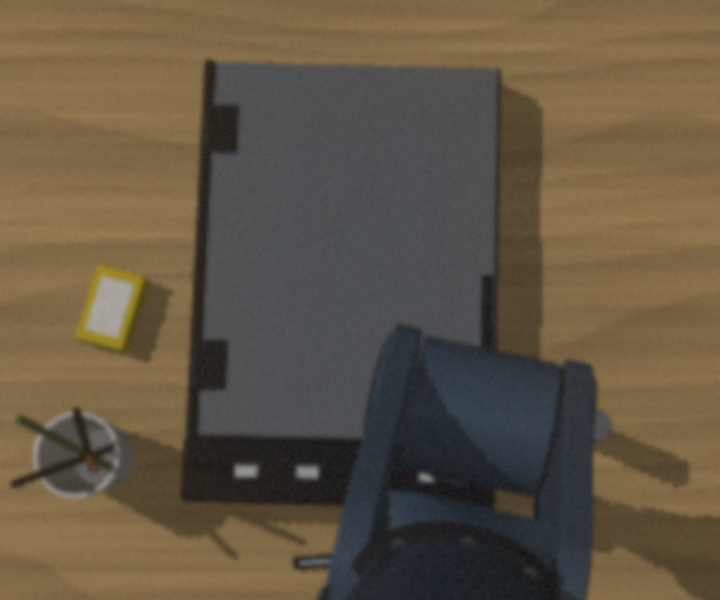

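The lid is shut: its top sits at z 0.048 everywhere. The start button is at about (331,203) in the scene crop, within 1–2 mm of my projected point, and no bystander has moved. Next is the start button.

>>> play_rows --xyz '[[0.02, 0.04, 0], [0.042, 0.0745, 0], [0.042, 0.0745, 0.02], [0.042, 0.0745, 0.042], [0.042, 0.0745, 0.042]]' --dr '[[0, 0, 0], [0, 0, 0], [0, 0, 0], [0, 0, 0], [0, 0, 0]]'

```text
time: 7.65
eef_pos: [0.4403, 0.0889, 0.0738]
tcp_rot: [-0.002, 0.012, 1.0, 0.0]
contact_force: [-0.2, 0.1, -0.4]
width: -0.0003
gripper_force: 0.0
```

>>> play_rows --xyz '[[-0.001, 0, 0.004], [-0.001, 0, 0.007], [-0.001, 0, 0.009], [-0.001, 0, 0.011], [-0.001, 0, 0.012]]' --dr '[[0, 0, 0], [0, 0, 0], [0, 0, 0], [0, 0, 0], [0, 0, 0]]'

```text
time: 8.15
eef_pos: [0.4429, 0.0882, 0.0636]
tcp_rot: [0.001, 0.013, 1.0, -0.0]
contact_force: [-0.1, -0.2, 3.4]
width: 0.0003
gripper_force: 1.1
```

>>> play_rows --xyz '[[0, 0, 0.001], [0, 0, 0.002], [0, 0, 0.002], [0, 0, 0.002]]' --dr '[[0, 0, 0], [0, 0, 0], [0, 0, 0], [0, 0, 0]]'

```text
time: 8.55
eef_pos: [0.4429, 0.0882, 0.062]
tcp_rot: [0.001, 0.013, 1.0, -0.0]
contact_force: [0.2, -2.0, 7.8]
width: -0.0001
gripper_force: 3.8
```

>>> play_rows --xyz '[[0, 0, 0.0], [0, 0, -0.005], [0, 0, -0.03], [0, 0, -0.07], [0, 0, -0.12]]' --dr '[[0, 0, 0], [0, 0, 0], [0, 0, 0], [0, 0, 0], [0, 0, 0]]'

```text
time: 9.05
eef_pos: [0.4406, 0.0885, 0.1813]
tcp_rot: [-0.003, 0.013, 1.0, 0.0]
contact_force: [1.6, -0.6, -0.1]
width: -0.0003
gripper_force: 0.0
```

>>> play_rows --xyz '[[0, 0, -0.04], [0, 0, -0.04], [0, 0, -0.04]]' --dr '[[0, 0, 0], [0, 0, 0], [0, 0, 0]]'

```text
time: 9.35
eef_pos: [0.4422, 0.0885, 0.222]
tcp_rot: [0.001, 0.013, 1.0, 0.0]
contact_force: [-1.1, -0.2, 0.2]
width: -0.0001
gripper_force: 0.0
```

Run:
```python
from h import *
im,d=get_image("scene");P=cloud("scene",d)
for n in["glue_stick_mid","pastel_box","pencil_cup"]:
    o=outline_of("scene",n)[0];print(n,np.round(o["point"]),np.median(P[o["mask"]&(d>0)],0).round(3))
m=(np.hypot(P[...,0]-.442,P[...,1]-.088)<.006)&(P[...,2]<.08);print("start",np.median(P[m],0))
m=np.hypot(P[...,0]-.7,P[...,1]+.0)<.02;print("lid",np.median(P[m],0))
cv2.imwrite("pics/s3.png",cv2.resize(im[60:360,160:560,::-1],(800,600)))
```

```text
glue_stick_mid [232. 178.] [ 0.492 -0.096  0.057]
pastel_box [452. 226.] [0.598 0.319 0.022]
pencil_cup [441. 159.] [0.47  0.323 0.07 ]
start [0.44286242 0.08858395 0.0552949 ]
lid [7.00428758e-01 5.42998536e-05 4.81527152e-02]
```

View pics/s3.png

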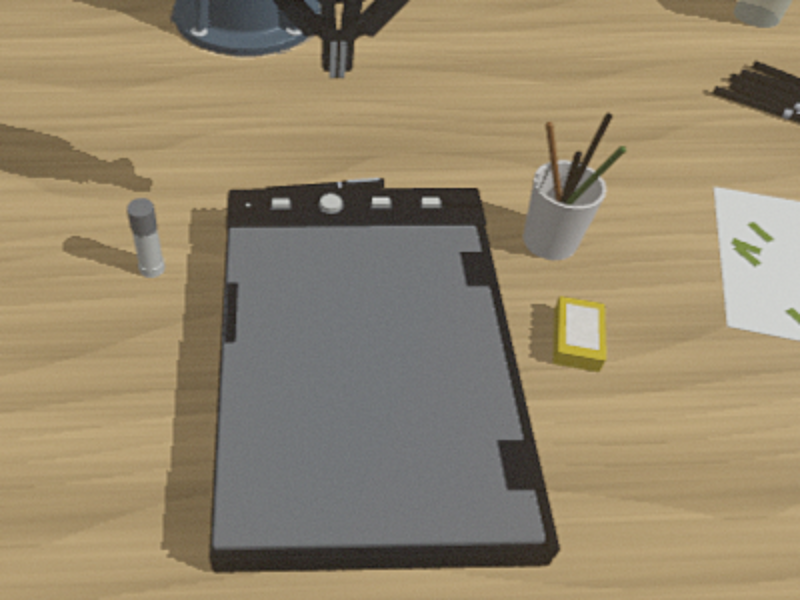

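The lid is flat, start at (331,203) is back up at z 0.055, and the fingers at (337,70) are clear of everything. The glue stick, box, cup and pen are where they were.

```bash
python3 -c "
from plant import *
print(hand_in())"
```

```text
the job is handed in; nothing more can be done
None
```

The lid is fully shut, the start button was pressed all the way down and sprang back, no bystander moved, and the job is handed in; the hand-in returned no verdict.

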